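Cap the weld-viewing camera

ROBOT

A 6-joint arm with a two-finger parallel gripper is mounted at the origin on the work surface. World frame = base frame: x ahead of the robot, y to its left, z up, the work surface at z = 0. Lengths are in mm, angles in rad, forces in N, time in s.
With the tool pointing down it reaches from about 350 to 975 mm from the base axis. Payload 7.1 kg.
Tool frame: the origin (TCP) lies at the very end of the fingers, on their centre line; the grasp point (between the pads) lies ctrl.hold_point_z behind it (ctrl.hold_point_z is the distance from the TCP to the grasp point, in mm); z points along the fingers, y is the line along which they close (so a half turn about z gives the same grasp; the last joint's range is limited). The gripper opens to 88 mm and grips with 3 to 60 N. Pads are 20 mm wide; open, the fingers measure 115 mm over their backs; the gripper's body (75 mm by 178 mm) begins 61 mm behind the grasp point.
Start: joints at [-0.019, 0.423, 1.63, -0, 1.089, -0.019], TCP at [624.984, 0.026, 222.675] pointing down, gripper open.
Joint ranges: [-3, 3], [-0.9, 2.11], [0.09, 2.58], [-1.31, 4.45], [0.11, 2.69], [-2.54, 2.54]. Speed limits (rad/s): [2.39, 2.39, 3.01, 3.14, 3.14, 3.14].

INTERFACE

Orientations are given as a rotation vector (axis times angle).
In Python, from workcell import ctrl gives the robot as it stands. The module is installed in compiled form; this text tells all that it offers.
- The arm moves only by the shell command python3 -m creep 'ROWS'. ROWS is JSON, a list of rows, each an object with "translation": the shift along the tool's x, y, z in mm, a list of three; "angular": the turn, a rotation vector about the tool's x, y, z in rad, a list of three; "jaw": the opening, from 0 (shut) to 1 (fully open). A call has exactly 8 rows; each row is the pose to reach, as a shift and turn from the pose commanded when the call began, along the tool's axes at that moment; what a row does not reach only later rows make up. A row lasts 1/8 s, in which the tool goes at most 62.5 mm and 10.7 degrees, less where a joint would pass 70% of its speed; a pose out of reach is approached as far as the arm can. A call with a gripper value outside its range is refused whole. The fingers move at their own pace and stop on an object; the grip force is fixed at half the most. Time passes only in rows, so rows that repeat a pose let the fingers close, or fill a call up. It gives the time, the measured TCP pose, the force, the opening and the grip force at its end, in the units of the state.
- ctrl.get_obs(): the state, without advancing time (a new reading comes with each control period).
- ctrl.get_image(name): name is "scene" or "side" or "wrist"; returns the picture (400x640x3 uint8, red, green, blue); there is no depth.
- ctrl.camera_info(name): a dict with "camera_matrix" (3x3 intrinsics, pixels), "world_from_camera" (4x4, takes a point from camera to world coordinates). Camera axes: x right, y up, looking along -z (the intrinsics and any distortion apply to the point x, -y, -z); pixel columns grow to the right and rows downward; lengths in mm; the calibration is good to about 2 mm. A picture is of the moment at which its call begins: read the wrist's pose just before it. camera_info takes no time and is no camera call; for the wrist camera it gives the pose at the moment of the call.
- ctrl.close_job(): hands the job in; it is judged then, once.
Trained networks look in the newest picture that a camera, given by its name, has taken for a name from the list of things; names that differ only in an ending like _2 or _b are one class to them, and where a whole thing is asked for, a point or a joint stands for the part that bears it (a point fixed in the world has none). Each returns a list of dicts, best first, with "score" (0 to 1); they miss things now and then, are a little off and sometimes report something else, mostly with a low value. They report only what shows in the picture. A call takes as long as a camera call.
- ctrl.look_for(camera, label): "rect" ([left, top, right, bottom] in pixels, round what is visible of it).
The state is a dict: "t": time; "qpos": joint angles; "qvel": joint speeds; "joint_torque": joint torques, N m; "ee_pos": TCP position; "orientation": TCP orientation; "ft_force": force on the tool from outside, world axes, zero at the start; "moment": the same for the moment, N m; "width": finger opening in mm; "grasp_force": force on a finger pad.
Only numpy, scipy, OpenCV 4.12 (cv2) and the standard library are available. Lean on these libraries where they do the work, as an engineer would, in place of code of your own. Each camera call takes 0.05 s, during which the arm holds its last target. There are 200 camera calls.

TASK

Grinding is about to start next to the weld-viewing camera that stands lens-up in its dock. Take its sprung cap from the bench by pinching the two yellow tabs together, press it down on the lens against the orange rubber seal while the tabs are still pinched, then let the tabs spring out under the rim so that the cap sits level and locked on both sides. Press only as firmly as the seal needs, never so hard that the camera bottoms out on its rubber buffers, and leave the other things on the bench alone.

Things in the scene. Friction and masses are not known exactly. Their poses are not given: they have to be found in the camera images.
- cap: Black round lens cap lying face up on the bench, about 80 g, with two yellow pinch tabs. Origin: centre of the plug's underside; z up out of its face, y the line along which the tabs are pinched. Plug 45.6 mm across, 12 mm high, its foot tapered to 38 mm over the lowest 5 mm; above it a flange 63 mm across, from 12 to 15 mm. Fits the lens at any yaw
- cap_grip (a point): Point of the cap midway between the tabs' upright finger grips, 22 mm above the cap's origin, axes as the cap. The two grips stand on the flange, from 15 to 29 mm above the cap's origin, 22 mm wide (x); their flat outer faces are 34 mm apart (y) at rest and 25 mm when fully pinched
- tab_a (a joint): Inward travel of the tab on the cap's +y side: 0 at rest (sprung out), 0.0045 m fully pinched; its spring pushes out with 7.5 N at rest, 14 N pinched. Below the flange the tab ends in a latch lug 10 mm wide, 4.8 to 7.8 mm above the cap's origin, reaching out to a radius of 26.5 mm at rest and 22 mm pinched
- tab_b (a joint): The same for the tab on the cap's -y side
- rim (a point): Centre of the top face of the steel lip at the mouth of the camera's lens, which looks straight up, about 145 mm above the bench; z up. The lip is 3 mm thick, its hole 48 mm across; below it is a groove 55 mm across where the lugs expand. The lugs clear the lip when the cap's origin is more than 10.8 mm below this point; they lock there. The glass is 15 mm below
- seal_top (a point): Centre of the top of the orange rubber seal ring round the steel lip, 57 to 64 mm across. At rest it stands 3 mm above the rim; the cap's flange presses it down: 3 N start it, about 12 N flatten it level with the lip; when the lugs just clear the lip it pushes back with 8 to 9 N, so press with 10 to 12 N while letting the tabs out
- camera (a joint): How far the camera is pressed down on its rubber buffers: about 0 at rest (within 1 mm, by its weight), 0.009 m when they bottom out, which takes some 15 N of pressing; it springs back up. The camera sinks several mm under the hand while the seal is being compressed, so its rest height does not tell how low the cap must go
- dock: Grey foot plate of the camera dock, 150 (x) x 130 (y) x 8 mm, fixed to the bench; origin under its centre, straight below the lens. Above it on buffers: plate 140 x 120 mm, top at 30 mm; finned camera housing 78 x 76 mm up to 94 mm; round lens barrel 65 mm across up to the rim
- coupon: Bystander: two steel plates with a weld bead, 120 x 103 x 10 mm; origin under its centre
- wire_brush: Bystander: wire brush with wooden back, 260 x 28 x 34 mm, long axis x; origin under its centre
- paste_tin: Bystander: round jar with blue lid, 68 mm across, 50 mm high; origin under its centre
- magnet_square: Bystander: red triangular welding magnet lying flat, legs of 100 mm along its x and y from the origin at its square corner, 16 mm thick

How it is judged:
By the outcome, as a careful person would: the job done as asked, in the order asked, and still so for the second after the job is handed in, with the robot touching nothing.
It also fails if it takes over 42 s, if anything falls off the work surface, if the arm or the gripper's body presses on something with over 40 N, if the wrist force passes 120 N, or if a joint passes its speed limit or range.

## Working session

There is one attempt and no reset: what is moved stays moved. The work goes in short steps, Python scripts to look and compute and a shell command to move; the robot and the scene stay as the last step left them, time stands still between calls to the robot, and variables do not carry over. Pictures are saved under pics/ and viewed, at most 10 in all, crops included, and the job is handed in when it is done.

```bash
mkdir -p pics; cat > h.py <<'E'
import numpy as np, cv2
from workcell import ctrl
def save(cam,name):
    im=ctrl.get_image(cam); cv2.imwrite('pics/'+name,im[:,:,::-1]); return im
def ray(cam,u,v,info=None):
    i=info or ctrl.camera_info(cam); K=np.array(i['camera_matrix']);T=np.array(i['world_from_camera'])
    d=np.linalg.solve(K,[u,v,1]); d=np.array([d[0],-d[1],-d[2]])
    return T[:3,3],T[:3,:3]@d
def at_z(cam,u,v,z,info=None):
    o,d=ray(cam,u,v,info); return o+d*(z-o[2])/d[2]
def proj(cam,p,info=None):
    i=info or ctrl.camera_info(cam); K=np.array(i['camera_matrix']);T=np.linalg.inv(np.array(i['world_from_camera']))
    c=T[:3,:3]@np.array(p)+T[:3,3]; q=K@[c[0],-c[1],-c[2]]; return q[:2]/q[2]
E
python3 - <<'E'
from h import *
np.set_printoptions(precision=2,suppress=True)
o=ctrl.get_obs();print(o['t'],o['ee_pos'],o['orientation'],ctrl.hold_point_z,o['ft_force'],o['width'])
ims=[]
for c in ['scene','side','wrist']:
    im=save(c,c+'0.png');ims.append(im);i=ctrl.camera_info(c);print(c,i)
    for n in ['cap','cap_grip','tab_a','rim','seal_top','camera','dock']:
        print(n,[(np.round(r['rect'],1).tolist(),round(r['score'],2)) for r in ctrl.look_for(c,n)[:3]])
E
```

```text
0.0 [624.43   0.05 221.89] [-2.22 -2.22  0.  ] 18.700000000000003 [ 0.15  0.23 -0.18] 87.72919180518976
scene {'camera_matrix': array([[372.28,   0.  , 319.28],
       [  0.  , 372.28, 198.05],
       [  0.  ,   0.  ,   1.  ]]), 'world_from_camera': array([[   0.77,   -0.36,    0.53, 1092.26],
       [   0.64,    0.42,   -0.65, -480.22],
       [   0.01,    0.84,    0.55,  611.46],
       [   0.  ,    0.  ,    0.  ,    1.  ]])}
cap []
cap_grip [([208.8, 265.5, 234.8, 288.1], 0.87)]
tab_a [([211.3, 263.8, 220.9, 271.9], 0.51)]
rim [([292.6, 160.8, 348.2, 222.3], 0.59)]
seal_top [([357.0, 219.5, 415.6, 262.7], 0.4)]
camera [([294.1, 161.5, 344.0, 220.4], 0.9)]
dock [([291.3, 163.4, 347.2, 225.3], 0.87)]
side {'camera_matrix': array([[464.28,   0.  , 317.89],
       [  0.  , 464.28, 188.95],
       [  0.  ,   0.  ,   1.  ]]), 'world_from_camera': array([[   0.92,    0.23,   -0.33,  338.98],
       [  -0.4 ,    0.5 ,   -0.77, -651.96],
       [  -0.01,    0.83,    0.55,  660.09],
       [   0.  ,    0.  ,    0.  ,    1.  ]])}
cap [([303.3, 315.7, 339.1, 350.2], 0.84)]
cap_grip [([302.2, 317.9, 342.3, 351.3], 0.58)]
tab_a [([304.9, 322.1, 315.9, 338.9], 0.68), ([329.5, 320.0, 338.7, 334.8], 0.49)]
rim [([221.8, 166.4, 298.3, 242.0], 0.85)]
seal_top []
camera [([305.2, 317.2, 340.1, 348.6], 0.34)]
dock [([217.0, 164.6, 297.6, 252.6], 0.7)]
wrist {'camera_matrix': array([[318.96,   0.  , 322.08],
       [  0.  , 318.96, 200.25],
       [  0.  ,   0.  ,   1.  ]]), 'world_from_camera': array([[  1.  ,  -0.  ,   0.  , 626.51],
       [ -0.  ,   0.96,   0.3 ,  81.24],
       [ -0.  ,  -0.3 ,   0.96, 384.99],
       [  0.  ,   0.  ,   0.  ,   1.  ]])}
cap [([245.2, 273.3, 286.7, 313.4], 0.67)]
cap_grip [([241.8, 272.1, 288.4, 314.1], 0.67)]
tab_a [([272.6, 292.9, 288.1, 310.7], 0.74)]
rim [([158.9, 0.8, 334.6, 93.0], 0.89)]
seal_top []
camera []
dock [([159.1, 0.0, 341.5, 98.4], 0.94)]
```

View pics/scene0.png

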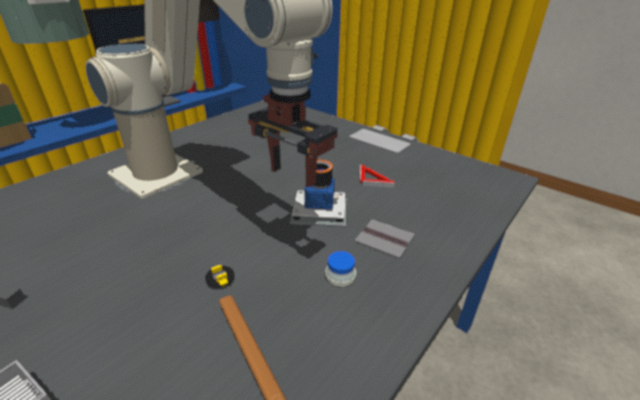

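View pics/wrist0.png

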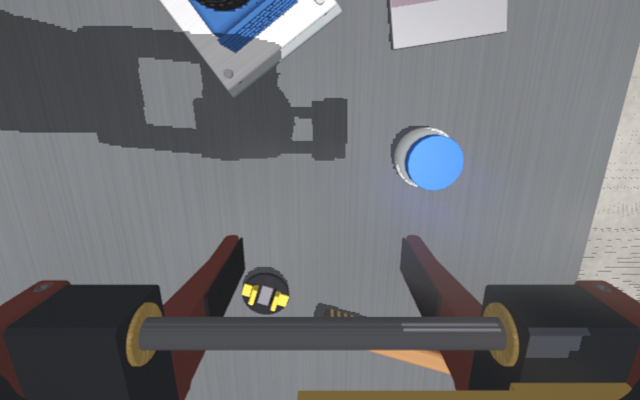

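View pics/side0.png

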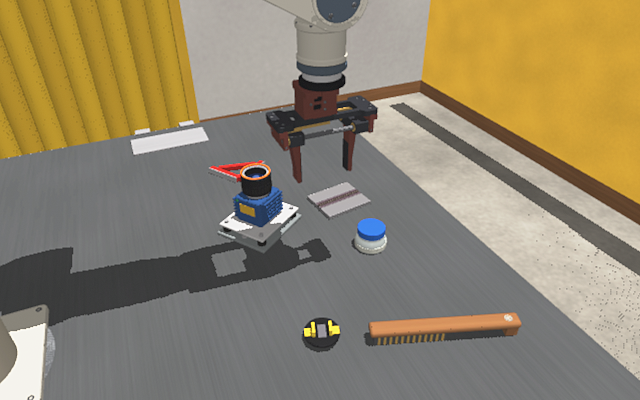

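The wrist view shows the cap at about (266,291), with its yellow grips at (250,295) and (280,300). The side view shows the orange seal ring at about (256,173). The brush's end lies roughly 70 mm to the cap's right.

```bash
python3 - <<'E'
from h import *
np.set_printoptions(precision=1,suppress=True)
def yel(f,box,lo,hi):
    im=cv2.imread('pics/'+f);h=cv2.cvtColor(im,cv2.COLOR_BGR2HSV);m=cv2.inRange(h,lo,hi);k=np.zeros_like(m);l,t,r,b=box;k[t:b,l:r]=m[t:b,l:r]
    n,_,s,c=cv2.connectedComponentsWithStats(k); return [(c[i],s[i]) for i in range(1,n) if s[i][4]>8]
for f,cam,box in [('wrist0.png','wrist',(235,262,295,320)),('side0.png','side',(295,305,345,360)),('scene0.png','scene',(203,258,240,295))]:
    for c,s in yel(f,box,(20,120,120),(35,255,255)): print(cam,c,s,at_z(cam,*c,25))
for f,cam,box in [('side0.png','side',(235,155,280,200)),('scene0.png','scene',(305,150,345,185))]:
    for c,s in yel(f,box,(3,120,100),(18,255,255)):
        u=s[0]+(s[2]-1)/2;v=s[1]+(s[3]-1)/2; print('seal',cam,c,s,at_z(cam,u,v,148))
print('cap flange wrist',at_z('wrist',265.5,291,14))
print('brush end side',at_z('side',369,328,34),at_z('side',520,317,34))
print('magnet',at_z('side',209,169,16),at_z('side',265,162,16))
E
```

```text
wrist [249.9 292.5] [242 284  17  22 227] [ 532.6 -155.3   25. ]
wrist [278.8 300.6] [270 291  19  21 217] [ 569.6 -167.4   25. ]
side [332.8 328.3] [328 320  12  16 120] [ 565.5 -173.6   25. ]
side [310.  330.5] [304 322  12  15 127] [ 528.1 -162.    25. ]
scene [216.3 268.3] [211 265  11   8  66] [ 535.8 -158.2   25. ]
scene [221.9 278.6] [216 272  12  13 111] [ 570.2 -169.8   25. ]
seal side [254.3 170.9] [240 163  31  17 154] [546.8 180.  148. ]
seal scene [325.6 167.6] [316 160  17  13  68] [558.3 188.5 148. ]
cap flange wrist [ 550.8 -160.1   14. ]
brush end side [ 617.9 -204.6   34. ] [ 865.  -289.3   34. ]
magnet [490.  456.6  16. ] [639.7 429.   16. ]
```

```bash
python3 -m creep '[{"translation":[-45,-20,20],"angular":[0,0,0.1],"jaw":0.8},{"translation":[-95,-42,50],"angular":[0,0,0.2],"jaw":0.8},{"translation":[-140,-64,80],"angular":[0,0,0.307],"jaw":0.8},{"translation":[-163,-74,100],"angular":[0,0,0.307],"jaw":0.8},{"translation":[-163,-74,120],"angular":[0,0,0.307],"jaw":0.8},{"translation":[-163,-74,120],"angular":[0,0,0.307],"jaw":0.8},{"translation":[-163,-74,120],"angular":[0,0,0.307],"jaw":0.8},{"translation":[-163,-74,120],"angular":[0,0,0.307],"jaw":0.8}]'
python3 - <<'E'
from h import *
np.set_printoptions(precision=2,suppress=True)
o=ctrl.get_obs();print(o['t'],o['ee_pos'],o['orientation'],o['ft_force'],o['width'])
i=ctrl.camera_info('wrist');im=save('wrist','w1.png');print(i['world_from_camera'])
h=cv2.cvtColor(im,cv2.COLOR_RGB2HSV);m=cv2.inRange(h,(20,120,120),(35,255,255));n,_,s,c=cv2.connectedComponentsWithStats(m)
for k in range(1,n):
    if s[k][4]>60: print(c[k],s[k],at_z('wrist',*c[k],29,i))
E
```

```text
t: 2.2
ee_pos: [551.8, -162.8, 103.7]
orientation: [2.533, 1.856, 0.002]
ft_force: [0.3, 0.1, -0.2]
width: 70.3
grasp_force: 0.0
2.2 [ 551.81 -162.78  103.66] [2.53 1.86 0.  ] [ 0.27  0.09 -0.25] 70.29841826648389
[[  0.95   0.29   0.09 577.43]
 [ -0.3    0.91   0.28 -85.24]
 [  0.    -0.3    0.96 265.96]
 [  0.     0.     0.     1.  ]]
[294.25 207.95] [282 195  23  30 482] [ 533.07 -154.61   29.  ]
[343.34 208.54] [334 195  22  31 469] [ 569.59 -166.7    29.  ]
[175.46 334.44] [164 303  29  63 712] [ 393.14 -235.2    29.  ]
[470.46 356.03] [458 342  23  24 278] [ 640.34 -338.77   29.  ]
[454.9  393.42] [ 258  384  345   16 3729] [ 618.61 -378.17   29.  ]
```

View pics/w1.png

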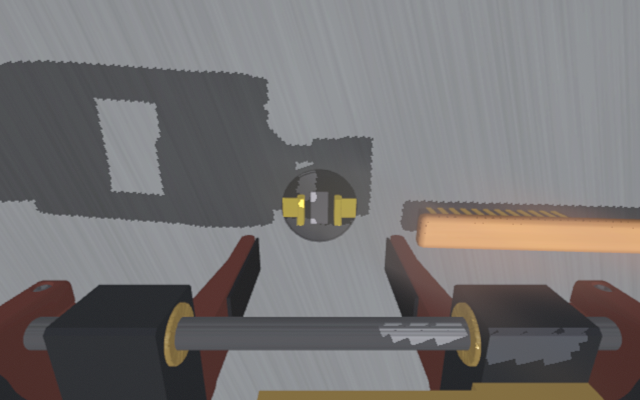

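The cap is centred at about (319,206), with its tabs in line with the fingers. The brush's end at (418,235) is clear of them.

```bash
python3 -m creep '[{"translation":[-0.4,-1,25],"angular":[0,0,0.01],"jaw":0.6},{"translation":[-0.4,-1,50],"angular":[0,0,0.01],"jaw":0.6},{"translation":[-0.4,-1,72],"angular":[0,0,0.01],"jaw":0.6},{"translation":[-0.4,-1,82],"angular":[0,0,0.01],"jaw":0.6},{"translation":[-0.4,-1,85],"angular":[0,0,0.01],"jaw":0.6},{"translation":[-0.4,-1,86.5],"angular":[0,0,0.01],"jaw":0.6},{"translation":[-0.4,-1,87.3],"angular":[0,0,0.01],"jaw":0.6},{"translation":[-0.4,-1,87.3],"angular":[0,0,0.01],"jaw":0.6}]'
```

```text
t: 3.25
ee_pos: [550.2, -163.1, 15.8]
orientation: [2.544, 1.843, 0.001]
ft_force: [0.3, -0.3, -0.8]
width: 52.6
grasp_force: 0.0
```

```bash
python3 -m creep '[{"translation":[0,0,0.4],"angular":[0,0,0],"jaw":0.6},{"translation":[0,0,0.8],"angular":[0,0,0],"jaw":0.6},{"translation":[0,0,0.8],"angular":[0,0,0],"jaw":0.6},{"translation":[0,0,0.8],"angular":[0,0,0],"jaw":0.6},{"translation":[0,0,0.8],"angular":[0,0,0],"jaw":0.6},{"translation":[0,0,0.8],"angular":[0,0,0],"jaw":0.6},{"translation":[0,0,0.8],"angular":[0,0,0],"jaw":0.6},{"translation":[0,0,0.8],"angular":[0,0,0],"jaw":0.6}]'
```

```text
t: 4.25
ee_pos: [550.1, -163.1, 15.3]
orientation: [2.544, 1.843, 0.0]
ft_force: [-2.9, 0.5, 7.4]
width: 52.8
grasp_force: 3.6
```

```bash
python3 -m creep '[{"translation":[0,0,-0.3],"angular":[0,0,0],"jaw":0.5},{"translation":[0,0,-0.3],"angular":[0,0,0],"jaw":0.4},{"translation":[0,0,-0.3],"angular":[0,0,0],"jaw":0.3},{"translation":[0,0,-0.3],"angular":[0,0,0],"jaw":0.2},{"translation":[0,0,-0.3],"angular":[0,0,0],"jaw":0.1},{"translation":[0,0,-0.3],"angular":[0,0,0],"jaw":0.1},{"translation":[0,0,-0.3],"angular":[0,0,0],"jaw":0.1},{"translation":[0,0,-0.3],"angular":[0,0,0],"jaw":0.1}]'
```

```text
t: 5.25
ee_pos: [549.7, -163.0, 15.5]
orientation: [-2.544, -1.843, 0.0]
ft_force: [-3.0, 1.4, 9.5]
width: 24.4
grasp_force: 30.0
```

```bash
python3 -m creep '[{"translation":[0,0,-8],"angular":[0,0,0],"jaw":0.1},{"translation":[0,0,-30],"angular":[0,0,0],"jaw":0.1},{"translation":[0,0,-80],"angular":[0,0,0],"jaw":0.1},{"translation":[0,0,-135],"angular":[0,0,0],"jaw":0.1},{"translation":[20,-7,-185],"angular":[0,0,0],"jaw":0.1},{"translation":[60,-20,-225],"angular":[0,0,0],"jaw":0.1},{"translation":[105,-34,-245],"angular":[0,0,0],"jaw":0.1},{"translation":[155,-50,-245],"angular":[0,0,0],"jaw":0.1}]'
python3 -m creep '[{"translation":[45,-15,0],"angular":[0,0,0],"jaw":0.1},{"translation":[80,-27,0],"angular":[0,0,0],"jaw":0.1},{"translation":[95,-32,0],"angular":[0,0,0],"jaw":0.1},{"translation":[95,-32,0],"angular":[0,0,0],"jaw":0.1},{"translation":[95,-32,0],"angular":[0,0,0],"jaw":0.1},{"translation":[95,-32,0],"angular":[0,0,0],"jaw":0.1},{"translation":[95,-32,0],"angular":[0,0,0],"jaw":0.1},{"translation":[95,-32,0],"angular":[0,0,0],"jaw":0.1}]'
python3 - <<'E'
from h import *
np.set_printoptions(precision=2,suppress=True)
o=ctrl.get_obs();print(o['t'],o['ee_pos'],o['orientation'],o['ft_force'],o['moment'],o['width'])
i=ctrl.camera_info('wrist');im=save('wrist','w2.png');print(i['world_from_camera'])
h=cv2.cvtColor(im,cv2.COLOR_RGB2HSV);m=cv2.inRange(h,(3,120,100),(18,255,255));n,l,s,c=cv2.connectedComponentsWithStats(m)
for k in range(1,n):
    if s[k][4]>60:
        cn=cv2.findContours((l==k).astype(np.uint8),cv2.RETR_EXTERNAL,2)[0][0]
        e=cv2.fitEllipse(cn);print(c[k],s[k],e,at_z('wrist',*e[0],148,i))
E
```

```text
t: 6.25
ee_pos: [551.7, 0.9, 262.3]
orientation: [2.543, 1.84, 0.006]
ft_force: [-0.1, 0.4, -1.1]
width: 24.0
grasp_force: 30.0
t: 7.25
ee_pos: [550.0, 99.6, 259.9]
orientation: [2.545, 1.842, -0.0]
ft_force: [-0.7, -1.6, -0.1]
width: 24.1
grasp_force: 30.0
7.25 [549.99  99.59 259.87] [ 2.54  1.84 -0.  ] [-0.72 -1.63 -0.14] [ 0.   -0.02 -0.01] 24.06180722223331
[[  0.95   0.3    0.09 576.74]
 [ -0.31   0.91   0.28 176.77]
 [  0.    -0.3    0.96 422.18]
 [  0.     0.     0.     1.  ]]
[282.76 113.52] [250  67  74  78 533] ((287.53985595703125, 105.8965835571289), (71.73013305664062, 77.95983123779297), 153.74644470214844) [548.68 182.51 148.  ]
```

View pics/w2.png

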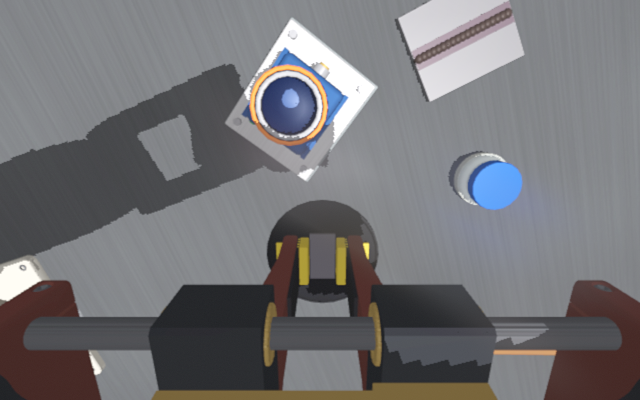

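The seal ring is centred at about (288,106), and the held cap's flange at about (322,251), level between the fingers. The seal comes out at roughly (549,182.6).

```bash
python3 - <<'E'
from h import *
np.set_printoptions(precision=2,suppress=True)
im=cv2.imread('pics/w2.png');i=ctrl.camera_info('wrist')
g=im.max(2);m=((g<75)).astype(np.uint8)
pts=[]
# flange edge: scan rays outward from centre through upper half
for a in np.deg2rad(list(range(-175,-4,5))+[0,5,10,15,165,170,175,180]):
    for r in range(70,40,-1):
        u,v=322.5+r*np.cos(a),251+r*np.sin(a)
        if g[int(round(v)),int(round(u))]<70: pts.append((u,v));break
e=cv2.fitEllipse(np.array(pts,np.float32));print(len(pts),e)
for z in (257,259): print(at_z('wrist',*e[0],z,i))
print(at_z('wrist',288.2,105.7,148,i))
for p in ([550,99.6,259],[549,182.5,148]):
    print(proj('wrist',p,i))
E
```

```text
15 ((-18936.474609375, -30395.876953125), (1594.1978759765625, 72292.390625), 0.0)
[414.05 772.8  257.  ]
[416.02 765.59 259.  ]
[549.22 182.61 148.  ]
[319.85 253.32]
[287.99 105.92]
```

```bash
python3 -m creep '[{"translation":[30,-10,0],"angular":[0,0,0],"jaw":0.1},{"translation":[60,-21,20],"angular":[0,0,0],"jaw":0.1},{"translation":[78,-27.5,45],"angular":[0,0,0],"jaw":0.1},{"translation":[78,-27.5,65],"angular":[0,0,0],"jaw":0.1},{"translation":[78,-27.5,78],"angular":[0,0,0],"jaw":0.1},{"translation":[78,-27.5,78],"angular":[0,0,0],"jaw":0.1},{"translation":[78,-27.5,78],"angular":[0,0,0],"jaw":0.1},{"translation":[78,-27.5,78],"angular":[0,0,0],"jaw":0.1}]'
python3 - <<'E'
from h import *
a=save('side','s3.png')[100:210,200:310];b=save('scene','c3.png')[120:230,270:380]
w=save('wrist','w3.png')
j=np.hstack([cv2.resize(x,(400,400),interpolation=cv2.INTER_CUBIC) for x in (a,b)]);cv2.imwrite('pics/j3.png',j[:,:,::-1])
E
```

```text
t: 8.3
ee_pos: [548.7, 182.7, 182.8]
orientation: [2.544, 1.842, 0.002]
ft_force: [0.0, -0.2, 0.1]
width: 24.3
grasp_force: 30.0
```

View pics/j3.png

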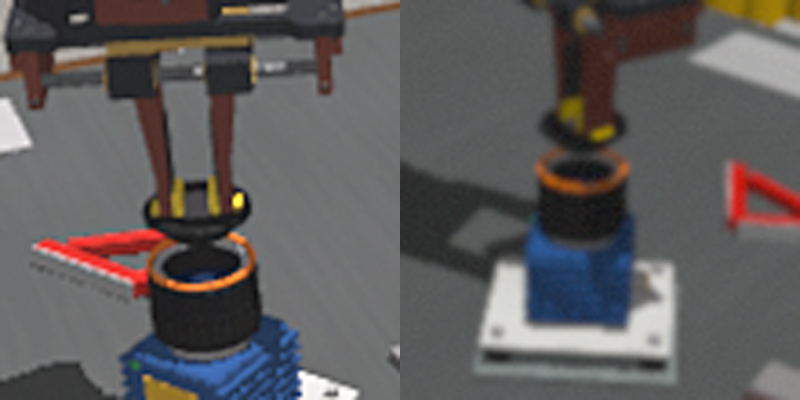

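View pics/w3.png

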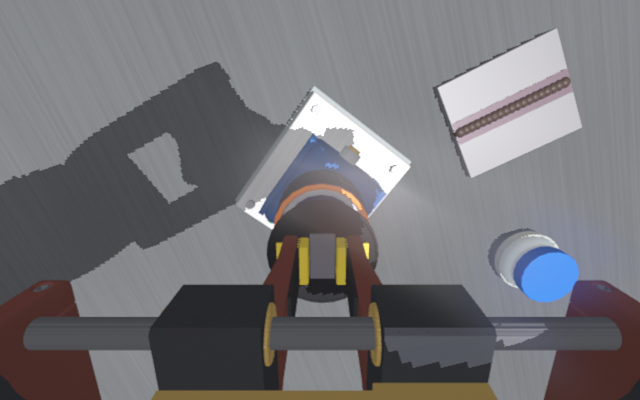

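In the side crop the flange spans columns 145–251 and the seal 148–258. In the scene crop they span 541–628 and 536–630. In the wrist view the seal's top arc is at (321,184), with the flange centred at u≈322.5, so they are nearly coaxial. I'll compute the residual offset next.

```bash
python3 - <<'E'
from h import *
np.set_printoptions(precision=2,suppress=True)
tx=np.array([.312,.95,0]);c=np.array([549,182.6,0])
s=400/110
obs=[('side',(198-203)/s,0),('scene',(584.5-583)/s,0),('wrist',322.5-321,0)]
A=[];b=[]
for cam,d,k in obs:
    f=lambda dx,dy:(proj(cam,c+[dx,dy,181])-proj(cam,c+[0,0,148]))[k]
    f0=f(0,0);A.append([f(1,0)-f0,f(0,1)-f0]);b.append(d-f0);print(cam,f0,d,A[-1])
# wrist v: top of seal arc vs top of flange arc
f=lambda dx,dy:(proj('wrist',c+31.5*tx+[dx,dy,181])-proj('wrist',c+32*tx+[0,0,148]))[1]
f0=f(0,0);A.append([f(1,0)-f0,f(0,1)-f0]);b.append(200-184-f0);print('wv',f0,16,A[-1])
r=np.linalg.lstsq(np.array(A),np.array(b),rcond=None);print(r[0],'resid',np.array(A)@r[0]-b)
o=ctrl.get_obs();print(proj('wrist',o['ee_pos']))
E
```

```text
side -1.3677452342420224 -1.375 [np.float64(0.45856503213207134), np.float64(-0.13956307302657933)]
scene 0.15129983533336144 0.41250000000000003 [np.float64(0.3009460725862141), np.float64(0.24938560465477622)]
wrist -0.14929867587034096 1.5 [np.float64(1.6788299137424474), np.float64(-0.5540043381478768)]
wv 15.919697011740652 16 [np.float64(-0.5564363717835761), np.float64(-1.6951382176242475)]
[ 0.82 -0.31] resid [ 0.43 -0.09 -0.1  -0.01]
[319.74 253.86]
```

```bash
python3 -m creep '[{"translation":[0,-0.5,10],"angular":[0,0,0],"jaw":0.1},{"translation":[0,-0.5,16],"angular":[0,0,0],"jaw":0.1},{"translation":[0,-0.5,20],"angular":[0,0,0],"jaw":0.1},{"translation":[0,-0.5,23],"angular":[0,0,0],"jaw":0.1},{"translation":[0,-0.5,25],"angular":[0,0,0],"jaw":0.1},{"translation":[0,-0.5,27],"angular":[0,0,0],"jaw":0.1},{"translation":[0,-0.5,28],"angular":[0,0,0],"jaw":0.1},{"translation":[0,-0.5,28],"angular":[0,0,0],"jaw":0.1}]'
```

```text
t: 9.45
ee_pos: [547.6, 182.9, 153.9]
orientation: [-2.544, -1.843, -0.0]
ft_force: [0.4, 1.1, -0.4]
width: 24.4
grasp_force: 30.0
```

```bash
python3 -m creep '[{"translation":[0,0,1],"angular":[0,0,0],"jaw":0.1},{"translation":[0,0,2],"angular":[0,0,0],"jaw":0.1},{"translation":[0,0,3],"angular":[0,0,0],"jaw":0.1},{"translation":[0,0,4],"angular":[0,0,0],"jaw":0.1},{"translation":[0,0,4],"angular":[0,0,0],"jaw":0.1},{"translation":[0,0,4],"angular":[0,0,0],"jaw":0.1},{"translation":[0,0,4],"angular":[0,0,0],"jaw":0.1},{"translation":[0,0,4],"angular":[0,0,0],"jaw":0.1}]'
```

```text
t: 10.45
ee_pos: [547.7, 182.9, 150.0]
orientation: [2.544, 1.843, 0.0]
ft_force: [0.4, -0.5, 1.3]
width: 24.0
grasp_force: 30.0
```

```bash
python3 -m creep '[{"translation":[0,0,1],"angular":[0,0,0],"jaw":0.1},{"translation":[0,0,2],"angular":[0,0,0],"jaw":0.1},{"translation":[0,0,3],"angular":[0,0,0],"jaw":0.1},{"translation":[0,0,4],"angular":[0,0,0],"jaw":0.1},{"translation":[0,0,4],"angular":[0,0,0],"jaw":0.1},{"translation":[0,0,4],"angular":[0,0,0],"jaw":0.1},{"translation":[0,0,4],"angular":[0,0,0],"jaw":0.1},{"translation":[0,0,4],"angular":[0,0,0],"jaw":0.1}]'
```

```text
t: 11.45
ee_pos: [547.7, 182.9, 146.1]
orientation: [2.544, 1.843, 0.0]
ft_force: [-1.1, -1.4, 5.9]
width: 24.3
grasp_force: 30.0
```

```bash
python3 -m creep '[{"translation":[0,0,1],"angular":[0,0,0],"jaw":0.1},{"translation":[0,0,2],"angular":[0,0,0],"jaw":0.1},{"translation":[0,0,3],"angular":[0,0,0],"jaw":0.1},{"translation":[0,0,3.5],"angular":[0,0,0],"jaw":0.1},{"translation":[0,0,3.5],"angular":[0,0,0],"jaw":0.1},{"translation":[0,0,3.5],"angular":[0,0,0],"jaw":0.1},{"translation":[0,0,3.5],"angular":[0,0,0],"jaw":0.1},{"translation":[0,0,3.5],"angular":[0,0,0],"jaw":0.1}]'
```

```text
t: 12.45
ee_pos: [547.7, 182.9, 143.1]
orientation: [2.544, 1.843, 0.0]
ft_force: [-2.6, -1.2, 10.3]
width: 24.4
grasp_force: 30.0
```

```bash
python3 -m creep '[{"translation":[0,0,0.5],"angular":[0,0,0],"jaw":0.1},{"translation":[0,0,1.0],"angular":[0,0,0],"jaw":0.1},{"translation":[0,0,1.0],"angular":[0,0,0],"jaw":0.1},{"translation":[0,0,1.0],"angular":[0,0,0],"jaw":0.1},{"translation":[0,0,1.0],"angular":[0,0,0],"jaw":0.1},{"translation":[0,0,1.0],"angular":[0,0,0],"jaw":0.1},{"translation":[0,0,1.0],"angular":[0,0,0],"jaw":0.1},{"translation":[0,0,1.0],"angular":[0,0,0],"jaw":0.1}]'
```

```text
t: 13.45
ee_pos: [547.7, 182.9, 142.2]
orientation: [2.544, 1.843, 0.0]
ft_force: [-3.9, -0.6, 11.6]
width: 24.1
grasp_force: 30.0
```

```bash
python3 -m creep '[{"translation":[0,-0.6,0],"angular":[0,0,0],"jaw":0.1},{"translation":[0,-0.6,0],"angular":[0,0,0],"jaw":0.1},{"translation":[0,-0.6,0],"angular":[0,0,0],"jaw":0.1},{"translation":[0,-0.6,0],"angular":[0,0,0],"jaw":0.1},{"translation":[0,-0.6,0],"angular":[0,0,0],"jaw":0.1},{"translation":[0,-0.6,0],"angular":[0,0,0],"jaw":0.1},{"translation":[0,-0.6,0],"angular":[0,0,0],"jaw":0.1},{"translation":[0,-0.6,0],"angular":[0,0,0],"jaw":0.1}]'
```

```text
t: 14.45
ee_pos: [547.7, 183.0, 142.3]
orientation: [2.544, 1.843, 0.002]
ft_force: [-1.7, -2.5, 9.5]
width: 24.2
grasp_force: 30.0
```

```bash
python3 -m creep '[{"translation":[0,0,0.5],"angular":[0,0,0],"jaw":0.1},{"translation":[0,0,0.9],"angular":[0,0,0],"jaw":0.1},{"translation":[0,0,0.9],"angular":[0,0,0],"jaw":0.1},{"translation":[0,0,0.9],"angular":[0,0,0],"jaw":0.1},{"translation":[0,0,0.9],"angular":[0,0,0],"jaw":0.1},{"translation":[0,0,0.9],"angular":[0,0,0],"jaw":0.1},{"translation":[0,0,0.9],"angular":[0,0,0],"jaw":0.1},{"translation":[0,0,0.9],"angular":[0,0,0],"jaw":0.1}]'
```

```text
t: 15.45
ee_pos: [547.7, 183.0, 141.6]
orientation: [2.544, 1.843, 0.002]
ft_force: [-3.0, -2.2, 11.3]
width: 24.0
grasp_force: 30.0
```

Pressing with 11.3 N. Next I let the tabs out.

```bash
python3 -m creep '[{"translation":[0,0,0],"angular":[0,0,0],"jaw":0.3},{"translation":[0,0,0],"angular":[0,0,0],"jaw":0.35},{"translation":[0,0,0],"angular":[0,0,0],"jaw":0.38},{"translation":[0,0,0],"angular":[0,0,0],"jaw":0.41},{"translation":[0,0,0],"angular":[0,0,0],"jaw":0.44},{"translation":[0,0,0],"angular":[0,0,0],"jaw":0.46},{"translation":[0,0,0],"angular":[0,0,0],"jaw":0.46},{"translation":[0,0,0],"angular":[0,0,0],"jaw":0.46}]'
```

```text
t: 16.45
ee_pos: [549.7, 182.8, 142.1]
orientation: [2.541, 1.842, 0.007]
ft_force: [3.6, -4.3, 10.3]
width: 40.1
grasp_force: 5.2
```

```bash
python3 -m creep '[{"translation":[0,0,-2],"angular":[0,0,0],"jaw":0.48},{"translation":[0,0,-5],"angular":[0,0,0],"jaw":0.5},{"translation":[0,0,-9],"angular":[0,0,0],"jaw":0.5},{"translation":[0,0,-13],"angular":[0,0,0],"jaw":0.5},{"translation":[0,0,-25],"angular":[0,0,0],"jaw":0.5},{"translation":[0,0,-50],"angular":[0,0,0],"jaw":0.5},{"translation":[0,0,-75],"angular":[0,0,0],"jaw":0.5},{"translation":[0,0,-75],"angular":[0,0,0],"jaw":0.5}]'
python3 -m creep '[{"translation":[-30,0,-20],"angular":[0,0,0],"jaw":0.5},{"translation":[-60,0,-30],"angular":[0,0,0],"jaw":0.5},{"translation":[-80,0,-30],"angular":[0,0,0],"jaw":0.5},{"translation":[-80,0,-30],"angular":[0,0,0],"jaw":0.5},{"translation":[-80,0,-30],"angular":[0,0,0],"jaw":0.5},{"translation":[-80,0,-30],"angular":[0,0,0],"jaw":0.5},{"translation":[-80,0,-30],"angular":[0,0,0],"jaw":0.5},{"translation":[-80,0,-30],"angular":[0,0,0],"jaw":0.5}]'
python3 - <<'E'
from h import *
a=save('side','s4.png')[130:230,210:310];b=save('wrist','w4.png')[40:200,200:400]
c=save('scene','c4.png')[130:230,270:370]
r=lambda x,w,h:cv2.resize(x,(w,h),interpolation=cv2.INTER_CUBIC)
j=np.hstack([r(a,250,250),r(b,300,250),r(c,250,250)]);cv2.imwrite('pics/j4.png',r(j,800,250)[:,:,::-1])
E
```

```text
t: 17.45
ee_pos: [548.2, 183.5, 217.6]
orientation: [2.543, 1.842, 0.006]
ft_force: [-0.3, 1.4, -0.0]
width: 43.9
grasp_force: 0.0
t: 18.45
ee_pos: [522.2, 107.4, 245.4]
orientation: [-2.544, -1.844, 0.0]
ft_force: [-0.1, -0.6, 0.7]
width: 44.1
grasp_force: 0.0
```

View pics/j4.png

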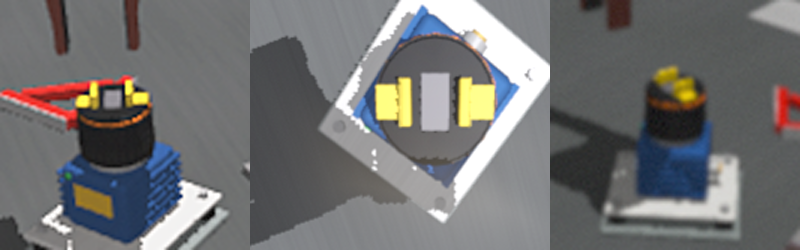

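The cap sits on the lens with both tabs symmetric about the grey block. I'll check the tab spacing against its value at rest, and the level.

```bash
python3 - <<'E'
from h import *
np.set_printoptions(precision=2,suppress=True)
im=cv2.imread('pics/w4.png');i=ctrl.camera_info('wrist')
m=cv2.inRange(cv2.cvtColor(im,cv2.COLOR_BGR2HSV),(20,120,120),(35,255,255))[:200];n,_,s,c=cv2.connectedComponentsWithStats(m)
P=[at_z('wrist',*c[k],148+25,i) for k in range(1,n) if s[k][4]>60];print(P,[s[k] for k in range(1,n) if s[k][4]>60])
print('gap',np.linalg.norm(P[0]-P[1]))
a=cv2.imread('pics/s4.png')[150:205,225:285];w=im[40:160,270:410]
r=lambda x,w,h:cv2.resize(x,(w,h),interpolation=cv2.INTER_CUBIC)
cv2.imwrite('pics/j5.png',np.hstack([r(a,400,367),r(w,400,367)]))
E
```

```text
[array([530.79, 188.25, 173.  ]), array([562.35, 178.79, 173.  ])] [array([284,  89,  24,  32, 590], dtype=int32), array([339,  89,  12,  32, 197], dtype=int32)]
gap 32.94423093957928
```

View pics/j5.png

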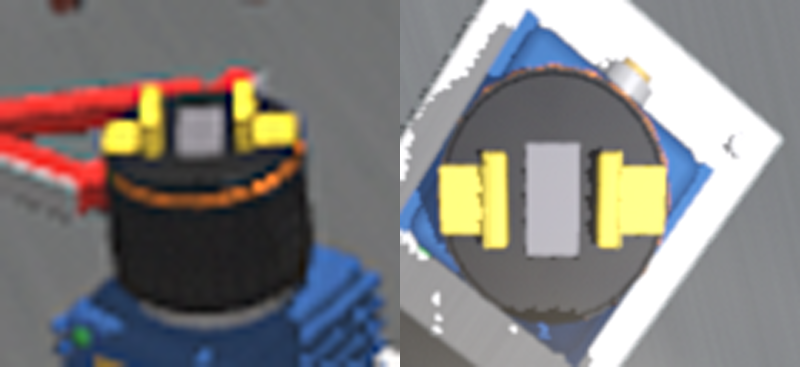

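The tab outer extent matches the flange diameter (ratio about 1.0, as at rest; it was 0.84 pinched), so both tabs are out. The seal lies right under the flange. One slope check for level remains.

```bash
python3 - <<'E'
from h import *
ty=np.array([.95,-.312,0]);c=np.array([549,182.7,0])
im=cv2.imread('pics/s4.png');m=cv2.inRange(cv2.cvtColor(im,cv2.COLOR_BGR2HSV),(20,120,120),(35,255,255))[150:185,225:285]
n,_,s,q=cv2.connectedComponentsWithStats(m)
print([(q[k]+[225,150],s[k]) for k in range(1,n) if s[k][4]>15])
for z0 in (162,167): 
    a,b=[proj('side',c+k*23*ty+[0,0,z0]) for k in (-1,1)];print(a,b,(b-a)[1]/(b-a)[0])
# 1 mm height = px
print(proj('side',c+[0,0,160])-proj('side',c+[0,0,161]))
E
```

```text
[(array([245.06666667, 168.93333333]), array([15, 13, 10, 11, 60], dtype=int32)), (array([263.546875, 167.84375 ]), array([35, 12, 10, 11, 64], dtype=int32))]
[244.11052149 165.14859749] [265.92199608 163.89334019] -0.05755031789800719
[243.87218356 163.10569855] [265.74565384 161.8535784 ] -0.057243781580916836
[0.04126228 0.40643769]
```

```bash
python3 -c "
from workcell import ctrl
print(ctrl.close_job())"
```

```text
the job is handed in; nothing more can be done
None
```

The cap is on the lens, level, with both tabs sprung out under the rim as far as the pictures show. I pressed it on with about 11 N, tabs pinched until the release, and handed the job in at about 19 of the 42 s; no verdict was returned.

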